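# Index the sample carriage into the light gate

## Task

Bring the sample vial into the light gate of the little measuring bench: pull the carriage's sprung locking plunger up out to its stop, slide the carriage along to the gate, and let the plunger spring fully home in the gate's index hole, so that the carriage is locked there. Stop pushing as soon as you feel it lock, without forcing the pin; keep the vial standing in its seat on the carriage, and do not disturb the vials, timer and spatula lying near the bench.

Things in the scene. Friction and masses are not known exactly. Their poses are not given: they have to be found in the camera images.
- rail: Bench rail fixed on the table, 395 mm long, 92 mm wide at its two end blocks (45 mm high): two steel rods with an index strip between them, on which the carriage runs. Origin: centre of its underside; y axis along the rail towards the gate, z up, x across. The strip has two holes on the plunger's path and is otherwise smooth.
- start_hole (a point): Mouth of the first index hole, 34 mm above the table, in which the carriage is locked at the start. The second hole belongs to the gate and lies 60 to 105 mm further along the rail's +y, at a different place every time; it is hidden under the carriage and not measured, so it must be felt.
- rail_end (a point): Middle of the top of the end block at the gate's end (+y). The gate (not measured) is a pair of black housings, up to 113 mm high, 40 to 84 mm to each side of the rail's centre line, facing one another with short lens tubes; it is clamped to the rail with its beam 90 mm beyond the second index hole. The carriage passes between the housings.
- carriage (a joint): Travel of the carriage along the rail's +y, m: 0 at the start, end stops at -0.020 and 0.130. It slides with 3 N of friction, 4 to 6 N when the plunger's pin drags on the index strip, and cannot move while the pin is in a hole. The pin must never be pressed sideways with more than 30 N: creep along at some 25 mm/s when the pin is down, and stop at about 12 N.
- deck_end (a point): Middle of the upper edge of the carriage's end towards the gate. The carriage is an aluminium deck 80 mm wide and 163 mm long, its top 52 mm above the table; it reaches from 45 mm behind the plunger's axis to 118 mm beyond it, towards the gate.
- end_plate (a point): Middle of the upper edge, outer face (looking along the rail's -y, away from the gate), of the carriage's upturned end plate: 60 mm wide, 8 mm thick, 28 mm high, its upper edge 80 mm above the table. Push here to slide the carriage. It lies 45 mm from the plunger's axis.
- knob_top (a point): Centre of the top of the plunger's knob, on its axis: a black fluted round knob, 28 mm in diameter, 22 mm high, free all round, on a dark steel collar 25 mm across. At the start its top is 98 mm above the table. Axes turn with the knob; x runs along the light bar inlaid in its top, which shows the way of the cross pin below.
- plunger (a joint): How far the sprung plunger is pulled up, m: 0 = fully home (its 8 mm pin 6.5 mm deep in a hole), 0.012 = out at its stop. The spring pulls it down with 8 N at home, 13.5 N at the stop. About 0.0065: the pin stands on the index strip beside a hole; above that it is clear. About 0.009: parked, the knob's cross pin lying on top of the collar.
- knob (a joint): Turn of the knob, rad, counter-clockwise from above, -1.45 to 1.45. At 0 the cross pin is over its slot and the plunger can go home; pulled less than 0.009 the slot keeps it within 0.15 of 0. At the stop it turns freely either way; released when turned 0.8 or more it stays parked. Turned back to within 0.2 of 0 and let go, it springs down and the pin drops into the next hole it passes.
- sample: The sample: closed glass vial with a white cap, 23 mm across and 51 mm high, standing loose in a black ring seat 12 mm deep on the carriage, 90 mm from the plunger's axis towards the gate. Origin: centre of its underside; z up.
- vial_seat (a point): Centre of the floor of the ring seat on the carriage (bore 26 mm).
- vial_black: Bystander: vial with a black cap, 23 mm across, 51 mm high; origin under its centre.
- vial_red: Bystander: vial with a red cap, 23 mm across, 51 mm high; origin under its centre.
- timer: Bystander: bench timer, 62 x 64 x 19 mm; origin under its centre.
- spatula: Bystander: lab spatula, 182 mm long along its y, 9 mm high; origin under its centre.
There are look-alikes about, which are no part of the job. Leave any turquoise or yellow look-alike of the sample alone.

How it is judged:
By the outcome, as a careful person would: the job done as asked, in the order asked, and still so for the second after the job is handed in, with the robot touching nothing.
It also fails if it takes over 72 s, if anything falls off the work surface, if the arm or the gripper's body presses on something with over 40 N, if the wrist force passes 120 N, or if a joint passes its speed limit or range.

## Robot

A 7-joint arm with a two-finger parallel gripper is mounted at the origin on a cart in front of the work surface, level with it; the furniture and walls round the work are solid. World frame = base frame: x ahead of the robot, y to its left, z up, the work surface at z = 0. Lengths are in m, angles in rad, forces in N, time in s.
With the tool pointing down it reaches from about 0.4 to 0.925 m from the base axis. Payload 4.1 kg.
Tool frame: the origin (TCP) lies on the centre line of the jaws, within the pads' length; the fingertips stand 14 mm ahead of it and the grasp point (between the pads) lies 5 mm behind it; z points along the fingers, y is the line along which they close (so a half turn about z gives the same grasp; the last joint's range is limited). The gripper opens to 85 mm and grips with 20 to 120 N. Pads are 22 mm wide; open, the fingers measure 114 mm over their backs; the gripper's body (76 mm by 85 mm) begins 54 mm behind the grasp point. The pads swing forward as they close: fully open they stand 13 mm farther back than shut.
Start: joints at [1.134, 0.398, 0.045, 1.537, -0.019, 1.207, -0.051], TCP at [0.215, -0.613, 0.245] pointing down, gripper open.
Joint ranges: [-2.82, 2.82], [-0.49, 2.23], [-1.37, 1.46], [0, 2.46], [-1.36, 4.5], [0.23, 2], [-2.94, 2.94]. Speed limits (rad/s): [2.57, 2.57, 3.14, 3.14, 3.14, 3.14, 3.14].

## Interface

Orientations are given as [roll, pitch, yaw] about the fixed x, y, z axes, in that order (R = Rz(yaw) Ry(pitch) Rx(roll)).
In Python, from station import observe, cams, job gives the robot as it stands.
- The arm moves only by the shell command python3 -m crank 'ROWS'. ROWS is text: rows parted by semicolons, each of 7 numbers parted by spaces: the shift along the world's x, y, z in units of 25 mm (1.0 is 25 mm), then the turn, a rotation vector about the world's x, y, z in degrees, then the opening, from 0 (shut) to 1 (fully open). In form: x y z rx ry rz fingers; .... A call has 1 to 12 rows; each row shifts and turns the commanded pose from where the row before left it; what a row does not reach is not made up. A row lasts 1/12 s, in which the tool goes at most 41.7 mm and 7.16 degrees, less where a joint would pass 70% of its speed; a pose out of reach is approached as far as the arm can. A call is refused whole if a number of a shift passes 1 or a number of a turn 7.16, either way. A call with a gripper value outside its range is refused whole. The fingers move at their own pace and stop on an object; the grip force is fixed at half the most. Time passes only in rows, so rows that do not move let the fingers close. It gives the time, the measured TCP pose, the force, the opening and the grip force at its end, in the units of the state.
- observe(): the state, without advancing time (a new reading comes with each control period).
- cams.grab_frame(name): name is "scene" or "top" or "wrist"; returns a dict with "color" (480x640x3 uint8, blue, green, red), "camera_matrix" (3x3 intrinsics, pixels), "distortion" ([k1, k2, p1, p2, k3] as OpenCV has them; the pictures are not rectified), "world_to_cam" (4x4, takes a point from world to camera coordinates). Camera axes: x right, y down, z forward; pixel columns grow to the right and rows downward; lengths in m; the calibration is good to about 2 mm. A picture is of the moment at which its call begins. There is no depth.
- job.hand_in(): hands the job in; it is judged then, once.
The state is a dict: "clock": time; "joint_pos": joint angles; "joint_vel": joint speeds; "joint_efforts": joint torques, N m; "position": TCP position; "orientation": TCP orientation; "wrist_force": force on the tool from outside, world axes, zero at the start; "torque": the same for the moment, N m; "finger_gap": finger opening in m; "grasp_force": force on a finger pad.
Only numpy, scipy, OpenCV 4.12 (cv2) and the standard library are available. Lean on these libraries where they do the work, as an engineer would, in place of code of your own. Each camera call takes 0.05 s, during which the arm holds its last target. There are 200 camera calls.

## Working session

There is one attempt and no reset: what is moved stays moved. The work goes in short steps, Python scripts to look and compute and a shell command to move; the robot and the scene stay as the last step left them, time stands still between calls to the robot, and variables do not carry over. Pictures are saved under pics/ and viewed, at most 10 in all, crops included, and the job is handed in when it is done.

```bash
ls; mkdir -p pics
cat > h.py <<'E'
import numpy as np,cv2
from station import observe,cams,job
def grab(n,save=None):
    f=cams.grab_frame(n)
    if save: cv2.imwrite('pics/'+save,f['color'])
    return f
def ray(f,uv):
    K=np.array(f['camera_matrix'],float);d=np.array(f['distortion'],float);T=np.array(f['world_to_cam'],float)
    p=cv2.undistortPoints(np.array([[uv]],float),K,d)[0,0]
    R=T[:3,:3];o=-R.T@T[:3,3];v=R.T@np.array([p[0],p[1],1]);return o,v/np.linalg.norm(v)
def onz(f,uv,z):
    o,v=ray(f,uv);return o+v*(z-o[2])/v[2]
def tri(rs):
    A=sum(np.eye(3)-np.outer(v,v) for o,v in rs);b=sum((np.eye(3)-np.outer(v,v))@o for o,v in rs)
    x=np.linalg.solve(A,b);return x,[np.linalg.norm((np.eye(3)-np.outer(v,v))@(x-o)) for o,v in rs]
def proj(f,p):
    T=np.array(f['world_to_cam'],float)
    r=cv2.Rodrigues(T[:3,:3])[0]
    return cv2.projectPoints(np.array([p],float),r,T[:3,3],np.array(f['camera_matrix'],float),np.array(f['distortion'],float))[0][0,0]
E
python3 - <<'E'
from h import *
import pickle
F={n:grab(n,n+'0.png') for n in('scene','top')}
pickle.dump(F,open('F0.pkl','wb'))
s=observe();print({k:np.round(v,3) for k,v in s.items()})
for n,f in F.items():
    T=np.array(f['world_to_cam']);print(n,-T[:3,:3].T@T[:3,3],T[2,:3])
E
```

```text
pics
{'clock': np.float64(0.1), 'joint_pos': array([ 1.134,  0.399,  0.045,  1.538, -0.019,  1.207, -0.051]), 'joint_vel': array([ 0.001, -0.002, -0.001, -0.002,  0.   ,  0.001, -0.001]), 'joint_efforts': array([ 4.0000e-03, -4.7627e+01,  1.3700e+00, -2.5495e+01,  1.2000e-02,
        5.0000e-03, -0.0000e+00]), 'position': array([ 0.215, -0.613,  0.244]), 'orientation': array([-3.14 ,  0.   ,  0.338]), 'wrist_force': array([-0.069, -0.329, -0.308]), 'torque': array([-0.005,  0.041, -0.005]), 'grasp_force': np.float64(0.0), 'finger_gap': np.float64(0.085)}
scene [-0.09190506 -0.34267856  0.65219612] [ 0.69516349  0.40717178 -0.59241782]
top [0.50430242 0.03406265 0.94330291] [ 0.03509394  0.0067327  -0.99936134]
```

View pics/scene0.png

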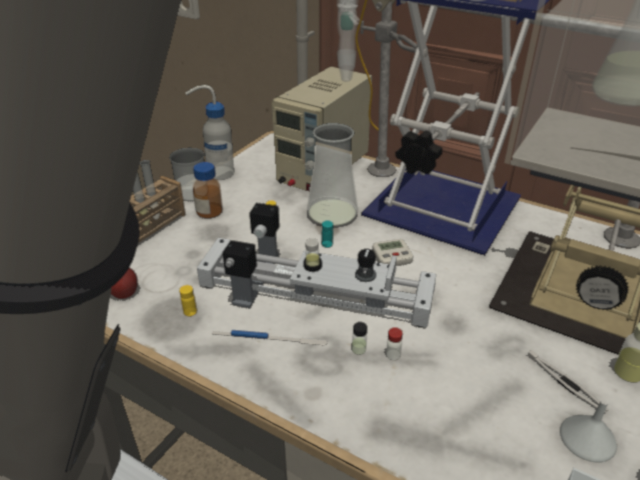

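View pics/top0.png

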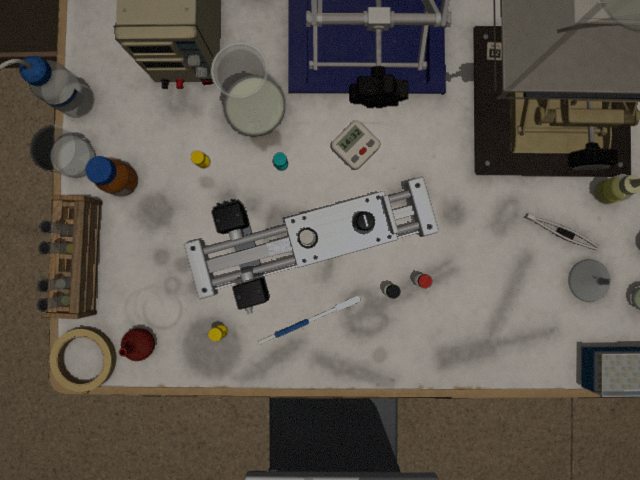

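The scene view shows the knob at (367,258) and the sample at (312,250), with the gate housings at (240,260) and (265,220). The top view shows the knob at (364,221), the sample at (307,237), the gate at about x=240, and the end plate at about x=390. The turquoise cap (280,161) and yellow caps (201,159) and (217,332) are look-alikes standing off the bench. The sample is the white-capped vial in the ring seat on the carriage. I'll confirm that in an enlarged crop.

Run:
```python
from h import *
import pickle
F=pickle.load(open('F0.pkl','rb'))
t=F['top']['color'][170:270,270:450];s=F['scene']['color'][225:325,280:440]
a=cv2.resize(t,None,fx=4,fy=4,interpolation=cv2.INTER_CUBIC)[:,:720]
b=cv2.resize(s,(640,400),interpolation=cv2.INTER_CUBIC)
a=cv2.resize(a,(540,300));b=cv2.resize(b,(480,300))
im=np.zeros((600,540,3),np.uint8);im[:300]=a;im[300:,:480]=b
cv2.imwrite('pics/crop0.png',im)
f=F['top'];g=cv2.cvtColor(f['color'],cv2.COLOR_BGR2GRAY)
# knob dark blob top & scene
for n,(x0,y0,x1,y1) in {'top':(345,203,385,240),'scene':(350,244,384,285)}.items():
    q=cv2.cvtColor(F[n]['color'],cv2.COLOR_BGR2GRAY)[y0:y1,x0:x1]
    m=(q<60).astype(np.uint8)
    _,l,st,c=cv2.connectedComponentsWithStats(m)
    i=1+st[1:,4].argmax();print(n,st[i],c[i]+[x0,y0],'bbox',st[i][0]+x0,st[i][1]+y0)
```

```text
top [  7   9  23  22 334] [362.85928144 221.4491018 ] bbox 352 212
scene [  6   6  20  28 353] [365.90084986 263.73654391] bbox 356 250
```

View pics/crop0.png

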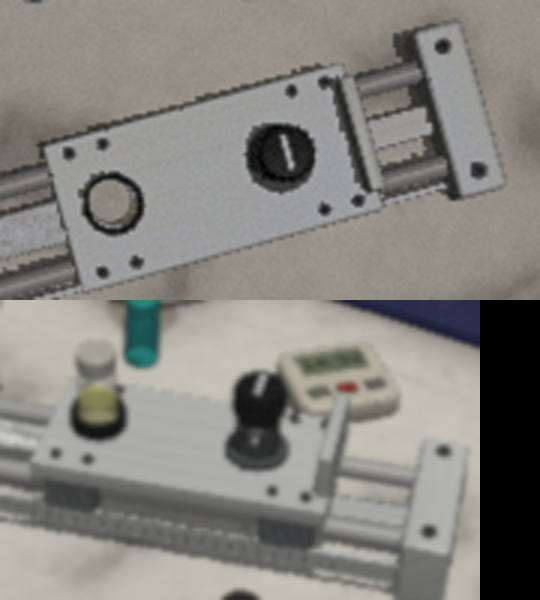

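The crop confirms the white-capped vial in the black ring seat on the deck, at top (307,237). The knob's light bar is at top (365,221) and scene (367,254), lying across the rail. Next I'll triangulate.

Run:
```python
from h import *
import pickle
F=pickle.load(open('F0.pkl','rb'));t=F['top'];s=F['scene']
c=lambda x,y:(270+x/3,170+y/3)
d=lambda x,y:(280+x/3,225+(y-300)/3)
def T2(a,b,n): 
    x,e=tri([ray(t,c(*a)),ray(s,d(*b))]);print(n,np.round(x,4),np.round(e,4));return x
k=T2((286,152),(261,387),'knob')
v=T2((113,202),(96,354),'vialcap')
T2((342,66),(344,396),'plate corner far-ish')
T2((418,33),(434,441),'block cornerA'); T2((503,185),(407,550),'block B?')
T2((478,170),(428,531),'screw near');T2((443,46),(443,451),'screw far')
dk=[onz(t,c(*p),.052) for p in ((45,145),(80,292))]
m=sum(dk)/2;print('deck_end',m, np.linalg.norm(dk[0]-dk[1]))
b=[onz(t,p,.045) for p in ((418,180),(431,237),(193,241),(206,296))]
pl=[onz(t,c(*p),.080) for p in ((345,68),(383,190))];print('plate',np.round(pl,4),sum(pl)/2)
kz=onz(t,c(286,152),.098);print('knob z98',kz)
y=(b[2]+b[3]-b[0]-b[1])/2;print('rail',np.linalg.norm(y),y/np.linalg.norm(y))
y2=m-kz;print('deck-knob',np.linalg.norm(y2[:2]),y2)
y3=onz(t,c(113,202),.052+.051)-kz;print('vial-knob',y3,np.linalg.norm(y3))
```

```text
knob [ 0.564  -0.0313  0.0985] [0.0006 0.0006]
vialcap [0.5382 0.0545 0.1038] [0.0003 0.0003]
plate corner far-ish [ 0.6093 -0.0611  0.0743] [0.0001 0.0001]
block cornerA [ 0.6314 -0.1061  0.0456] [0.0021 0.0021]
block B? [ 0.5458 -0.1394  0.0491] [0.0095 0.0095]
screw near [ 0.5583 -0.1351  0.0488] [0.0003 0.0003]
screw far [ 0.6232 -0.1168  0.0491] [0.0001 0.0001]
deck_end [0.53184663 0.08176276 0.052     ] 0.07860658150498342
plate [[ 0.6076 -0.0619  0.08  ]
 [ 0.546  -0.0811  0.08  ]] [ 0.57679584 -0.07147825  0.08      ]
knob z98 [ 0.5636831 -0.0307761  0.098    ]
rail 0.3667537932814854 [-0.26220332  0.96501265  0.        ]
deck-knob 0.11695535483746626 [-0.03183647  0.11253886 -0.046     ]
vial-knob [-0.02526941  0.08508765  0.005     ] 0.08890135692875221
```

Heights match the text: knob top 98.5 mm, cap 104 mm, deck about 52 mm. The rail points about 15.7° off world y. I'll grip across the rail, at yaw 105.7°.

```bash
python3 -m crank '.58 .97 0 0 0 3.6 1;.58 .97 0 0 0 3.6 1;.58 .97 0 0 0 3.6 1;.58 .97 0 0 0 3.6 1;.58 .97 0 0 0 3.6 1;.58 .97 0 0 0 3.6 1;.58 .97 0 0 0 3.6 1;.58 .97 0 0 0 3.6 1;.58 .97 0 0 0 3.6 1;.58 .97 0 0 0 3.6 1;.58 .97 0 0 0 3.6 1;.58 .97 0 0 0 3.6 1' && python3 -m crank '.58 .97 0 0 0 3.6 1;.58 .97 0 0 0 3.6 1;.58 .97 0 0 0 3.6 1;.58 .97 0 0 0 3.6 1;.58 .97 0 0 0 3.6 1;.58 .97 0 0 0 3.6 1;.58 .97 0 0 0 3.6 1;.58 .97 0 0 0 3.6 1;.58 .97 0 0 0 3.6 1;.58 .97 0 0 0 3.6 1;.58 .97 0 0 0 3.6 1;.58 .97 0 0 0 3.6 1' && python3 -m crank '0 0 0 0 0 0 1'
python3 - <<'E'
from h import *
import pickle
f=grab('wrist','w0.png');pickle.dump(f,open('w0.pkl','wb'))
s=observe();print(s['clock'],s['position'],s['orientation'],s['joint_pos'])
print(proj(f,(.5638,-.031,.098)),proj(f,(.5768,-.0715,.08)))
E
```

```text
clock: 1.1
position: [0.3897, -0.3209, 0.245]
orientation: [-3.141, 0.0, 1.095]
wrist_force: [1.0, -0.3, 0.2]
finger_gap: 0.0851
grasp_force: 0.0
clock: 2.1
position: [0.5637, -0.0302, 0.245]
orientation: [-3.141, -0.0, 1.849]
wrist_force: [-0.6, 0.2, 0.2]
finger_gap: 0.0853
grasp_force: 0.0
clock: 2.18
position: [0.5653, -0.0241, 0.2453]
orientation: [3.138, -0.004, 1.856]
wrist_force: [0.4, 1.0, 1.4]
finger_gap: 0.0857
grasp_force: 0.0
2.2333 [ 0.56410396 -0.02742365  0.24500949] [ 3.14097515e+00 -2.30486700e-03  1.85187586e+00] [ 0.42870628  0.28247784 -0.55237195  1.73215024  0.15683492  1.17145292
  0.11393229]
[316.399556   232.81575117] [318.39307238 280.03528334]
```

View pics/w0.png

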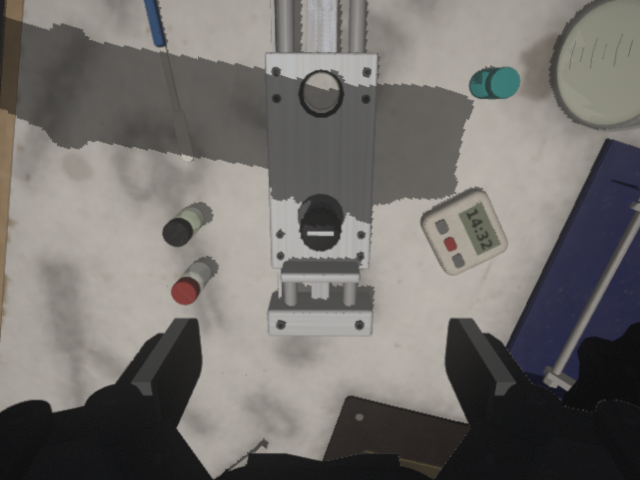

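The bar is at (320,233), against a predicted (316,233), so about 2 mm off. The fingers (inner edges 200 and 447) straddle it. Bystanders are well clear: red and black caps at (185,290) and (178,232), timer (465,230). I'll re-measure now that the arm has settled.

Run:
```python
from h import *
f=grab('wrist')
s=observe();print(s['clock'],s['position'],s['orientation'])
g=cv2.cvtColor(f['color'],cv2.COLOR_BGR2GRAY)
q=g[222:245,300:342];m=(q>110).astype(np.uint8)
_,l,st,c=cv2.connectedComponentsWithStats(m)
for a,b in zip(st[1:],c[1:]):
    if a[4]>20: print(a,b+[300,222],onz(f,b+[300,222],.098))
# deck edges at rows for axis direction
for r in (150,180,250):
    row=g[r].astype(int);
    e=np.abs(row[4:]-row[:-4]);L=255+e[255:285].argmax()+2;R=360+e[360:390].argmax()+2
    A,B=onz(f,(L,r),.052),onz(f,(R,r),.052);print(r,L,R,(A+B)/2,np.linalg.norm(A-B))
```

```text
2.2833 [ 0.56334967 -0.03008702  0.24481079] [-3.14071910e+00 -6.99603553e-04  1.84812973e+00]
[  0   0  13  23 138] [303.36956522 236.2826087 ] [ 0.55442365 -0.03942943  0.098     ]
[ 11   5  26   4 102] [323.25490196 228.5       ] [ 0.56587307 -0.03039378  0.098     ]
[35 16  7  7 26] [338.96153846 242.19230769] [ 0.57887177 -0.03679365  0.098     ]
150 269 378 [0.55302957 0.01504997 0.052     ] 0.081122461301013
180 271 377 [ 0.55963016 -0.00644909  0.052     ] 0.08059040322520364
250 280 367 [ 0.5749143  -0.06078246  0.052     ] 0.06967635286769142
```

```bash
python3 -m crank '.07 0 -.7 0 0 0 1;0 0 -.8 0 0 0 1;0 0 -.8 0 0 0 1;0 0 -.8 0 0 0 1;0 0 -.8 0 0 0 1;0 0 -.8 0 0 0 1;0 0 -.7 0 0 0 1;0 0 -.5 0 0 0 1;0 0 -.35 0 0 0 1;0 0 -.2 0 0 0 1;0 0 0 0 0 0 1;0 0 0 0 0 0 .6' && python3 -m crank '0 0 0 0 0 0 .45;0 0 0 0 0 0 .4;0 0 0 0 0 0 .4;0 0 0 0 0 0 .4'
python3 - <<'E'
from h import *
f=grab('wrist','w1.png');s=observe();print(s['clock'],s['position'],s['orientation'],s['wrist_force'],s['finger_gap'])
E
```

```text
clock: 3.28
position: [0.5656, -0.0315, 0.0846]
orientation: [3.141, 0.0, 1.846]
wrist_force: [0.6, 0.1, 0.7]
finger_gap: 0.0757
grasp_force: 0.0
clock: 3.62
position: [0.5655, -0.0313, 0.0846]
orientation: [3.141, 0.0, 1.846]
wrist_force: [-0.1, -0.4, 0.8]
finger_gap: 0.0341
grasp_force: 0.0
3.6667 [ 0.56543739 -0.031277    0.08449899] [3.14085057e+00 3.34413696e-04 1.84587089e+00] [-0.08222148 -0.33931569 -0.61304217] 0.03418487253335238
```

View pics/w1.png

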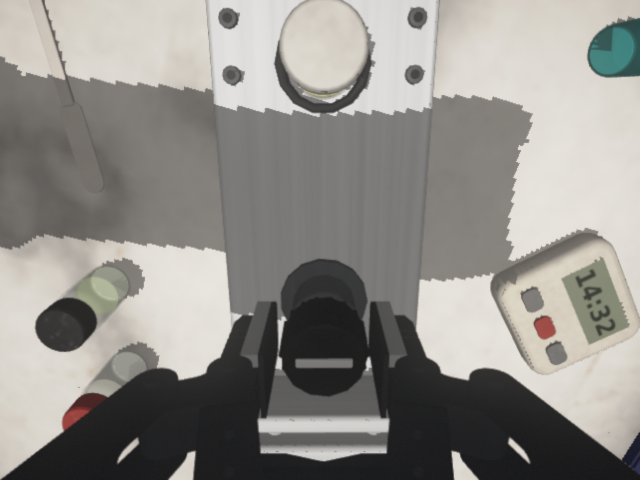

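The knob (281–368 px) is centred between the pads (278 and 370). I'll close on it and pull up gently.

```bash
python3 -m crank '0 0 0 0 0 0 .25;0 0 0 0 0 0 .2;0 0 0 0 0 0 .2;0 0 0 0 0 0 .2;0 0 0 0 0 0 .2' && python3 -m crank '0 0 .08 0 0 0 .2;0 0 .08 0 0 0 .2;0 0 .08 0 0 0 .2;0 0 .08 0 0 0 .2;0 0 .08 0 0 0 .2;0 0 0 0 0 0 .2'
```

```text
clock: 4.08
position: [0.5657, -0.0312, 0.0846]
orientation: [3.141, 0.0, 1.846]
wrist_force: [-0.8, 0.3, 5.5]
finger_gap: 0.0254
grasp_force: 58.9
clock: 4.58
position: [0.5654, -0.0312, 0.0927]
orientation: [3.141, -0.001, 1.846]
wrist_force: [6.2, 0.6, -11.8]
finger_gap: 0.0258
grasp_force: 59.7
```

```bash
python3 -m crank '0 0 .08 0 0 0 .2;0 0 0 0 0 0 .2' && python3 -m crank '0 0 .06 0 0 0 .2;0 0 0 0 0 0 .2' && python3 -m crank '0 0 .06 0 0 0 .2;0 0 0 0 0 0 .2'
```

```text
clock: 4.75
position: [0.5654, -0.0312, 0.0945]
orientation: [3.14, -0.001, 1.846]
wrist_force: [5.9, 0.6, -13.1]
finger_gap: 0.0261
grasp_force: 59.7
clock: 4.92
position: [0.5654, -0.0312, 0.0958]
orientation: [3.141, -0.001, 1.846]
wrist_force: [6.0, -0.2, -14.0]
finger_gap: 0.0258
grasp_force: 59.8
clock: 5.08
position: [0.5653, -0.0312, 0.0969]
orientation: [3.14, -0.001, 1.846]
wrist_force: [7.6, 0.1, -15.4]
finger_gap: 0.0257
grasp_force: 61.3
```

```bash
python3 -m crank '0 0 .04 0 0 0 .2;0 0 0 0 0 0 .2' && python3 -m crank '0 0 .03 0 0 0 .2;0 0 0 0 0 0 .2'
```

```text
clock: 5.25
position: [0.5652, -0.0312, 0.097]
orientation: [3.14, -0.002, 1.846]
wrist_force: [9.6, 0.4, -21.3]
finger_gap: 0.0259
grasp_force: 61.0
clock: 5.42
position: [0.5652, -0.0312, 0.0971]
orientation: [3.14, -0.002, 1.846]
wrist_force: [10.3, 0.9, -24.6]
finger_gap: 0.026
grasp_force: 61.0
```

The plunger is out at its stop: the force jumped from 15 to 24 N with no further travel. I'll ease off and slide the carriage while holding the plunger out.

```bash
python3 -m crank '-.02 .08 -.05 0 0 0 .2;-.043 .154 0 0 0 0 .2;-.043 .154 0 0 0 0 .2;0 0 0 0 0 0 .2' && python3 -m crank '-.043 .154 0 0 0 0 .2;-.043 .154 0 0 0 0 .2;-.043 .154 0 0 0 0 .2;-.043 .154 0 0 0 0 .2;0 0 0 0 0 0 .2'
```

```text
clock: 5.75
position: [0.5625, -0.0213, 0.097]
orientation: [3.141, -0.001, 1.847]
wrist_force: [6.5, 0.4, -17.8]
finger_gap: 0.0258
grasp_force: 61.7
clock: 6.17
position: [0.5581, -0.0059, 0.097]
orientation: [3.141, -0.001, 1.847]
wrist_force: [7.7, 0.7, -17.1]
finger_gap: 0.026
grasp_force: 61.7
```

```bash
python3 -m crank '-.043 .154 0 0 0 0 .2;-.043 .154 0 0 0 0 .2;-.043 .154 0 0 0 0 .2;-.043 .154 0 0 0 0 .2;-.043 .154 0 0 0 0 .2;0 0 0 0 0 0 .2' && python3 -m crank '0 0 -.12 0 0 0 .2;0 0 -.1 0 0 0 .2;0 0 0 0 0 0 .2'
```

```text
clock: 6.67
position: [0.5527, 0.0131, 0.097]
orientation: [3.141, -0.001, 1.847]
wrist_force: [7.2, 0.5, -18.7]
finger_gap: 0.0259
grasp_force: 61.6
clock: 6.92
position: [0.5528, 0.0131, 0.0919]
orientation: [3.141, -0.001, 1.846]
wrist_force: [5.5, 0.6, -13.2]
finger_gap: 0.0258
grasp_force: 62.2
```

```bash
python3 -m crank '0 0 0 0 0 0 .5;0 0 0 0 0 0 .5;0 0 0 0 0 0 .5;0 0 .3 0 0 0 .5;0 0 .8 0 0 0 .5;0 0 .8 0 0 0 .5;0 0 .4 0 0 0 .5;.18 -.63 0 0 0 0 .2;.18 -.63 0 0 0 0 0;.18 -.64 0 0 0 0 0;.18 -.64 0 0 0 0 0;0 0 0 0 0 0 0'
python3 - <<'E'
from h import *
f=grab('wrist','w2.png');t=grab('top');s=observe();print(s['clock'],s['position'],s['orientation'],s['wrist_force'],s['finger_gap'])
E
```

```text
clock: 7.92
position: [0.5714, -0.055, 0.1519]
orientation: [3.142, 0.003, 1.84]
wrist_force: [-0.1, -1.3, 0.6]
finger_gap: -0.0
grasp_force: 0.0
8.0167 [ 0.57067607 -0.05054687  0.15177046] [ 3.14157397e+00 -3.82565452e-04  1.84442833e+00] [ 0.07827104 -0.01244472  0.42747813] 0.00031656322644867016
```

View pics/w2.png

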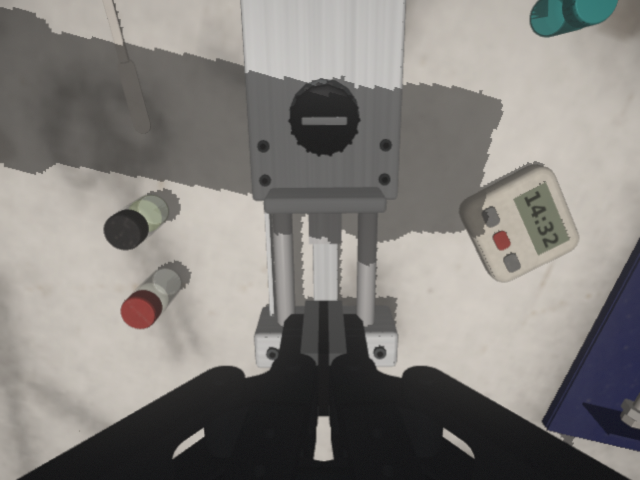

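The knob stands with its bar square across at (324,121), the shut fingers sit behind the plate (outer edge at row 212), and nothing has been disturbed. Down, then creep.

```bash
python3 -m crank '0 0 -.7 0 0 0 0;0 0 -.8 0 0 0 0;0 0 -.8 0 0 0 0;0 0 -.5 0 0 0 0;0 0 -.3 0 0 0 0;0 0 0 0 0 0 0' && python3 -m crank '-.022 .077 0 0 0 0 0;-.022 .077 0 0 0 0 0;-.022 .077 0 0 0 0 0;-.022 .077 0 0 0 0 0;0 0 0 0 0 0 0'
```

```text
clock: 8.52
position: [0.5696, -0.0494, 0.0727]
orientation: [-3.139, -0.002, 1.847]
wrist_force: [-0.7, -0.4, 0.4]
finger_gap: -0.0
grasp_force: 0.0
clock: 8.93
position: [0.569, -0.042, 0.0748]
orientation: [3.14, 0.0, 1.847]
wrist_force: [-0.2, -0.4, -0.6]
finger_gap: -0.0004
grasp_force: 0.0
```

```bash
python3 -m crank '-.022 .077 0 0 0 0 0;-.022 .077 0 0 0 0 0' && python3 -m crank '-.022 .077 0 0 0 0 0;-.022 .077 0 0 0 0 0'&& python3 -m crank '-.022 .077 0 0 0 0 0;-.022 .077 0 0 0 0 0'
```

```text
clock: 9.1
position: [0.5679, -0.0395, 0.0744]
orientation: [3.141, 0.001, 1.846]
wrist_force: [1.3, -5.2, 0.5]
finger_gap: 0.0001
grasp_force: 2.2
clock: 9.27
position: [0.5671, -0.0369, 0.0744]
orientation: [3.141, 0.003, 1.845]
wrist_force: [1.5, -5.4, 0.8]
finger_gap: -0.0001
grasp_force: 2.3
clock: 9.43
position: [0.5657, -0.032, 0.0744]
orientation: [3.141, 0.001, 1.845]
wrist_force: [0.8, -4.6, 1.2]
finger_gap: 0.0002
grasp_force: 2.3
```

Contact is at about 5 N, which is the drag of the pin on the strip. I'll carry on one row at a time, with a stop test on the force reading between rows.

```bash
cat > ok.awk <<'E'
/^position|^wrist_force/{print} /wrist_force/{gsub(/[\[\],]/," ");f=sqrt($2^2+$3^2)} END{exit f>9}
E
python3 -m crank '-.022 .077 0 0 0 0 0' | awk -f ok.awk && python3 -m crank '-.022 .077 0 0 0 0 0' | awk -f ok.awk && python3 -m crank '-.022 .077 0 0 0 0 0' | awk -f ok.awk && python3 -m crank '-.022 .077 0 0 0 0 0' | awk -f ok.awk && python3 -m crank '-.022 .077 0 0 0 0 0' | awk -f ok.awk && python3 -m crank '-.022 .077 0 0 0 0 0' | awk -f ok.awk && python3 -m crank '-.022 .077 0 0 0 0 0' | awk -f ok.awk && python3 -m crank '-.022 .077 0 0 0 0 0' | awk -f ok.awk
```

```text
position: [0.5651, -0.0297, 0.0744]
wrist_force: [1.4, -4.7, 1.6]
position: [0.5644, -0.0275, 0.0743]
wrist_force: [0.5, -4.7, 3.1]
position: [0.5638, -0.0253, 0.0744]
wrist_force: [-0.3, -4.8, 4.1]
position: [0.5632, -0.0233, 0.0743]
wrist_force: [1.2, -3.9, 4.7]
position: [0.5627, -0.0214, 0.0743]
wrist_force: [1.5, -4.0, 3.8]
position: [0.5621, -0.0194, 0.0743]
wrist_force: [0.3, -4.4, 3.5]
position: [0.5616, -0.0175, 0.0742]
wrist_force: [0.9, -4.4, 3.5]
position: [0.561, -0.0155, 0.0742]
wrist_force: [0.3, -4.3, 4.0]
```

```bash
python3 -m crank '-.022 .077 0 0 0 0 0' | awk -f ok.awk && python3 -m crank '-.022 .077 0 0 0 0 0' | awk -f ok.awk && python3 -m crank '-.022 .077 0 0 0 0 0' | awk -f ok.awk && python3 -m crank '-.022 .077 0 0 0 0 0' | awk -f ok.awk && python3 -m crank '-.022 .077 0 0 0 0 0' | awk -f ok.awk && python3 -m crank '-.022 .077 0 0 0 0 0' | awk -f ok.awk && python3 -m crank '-.022 .077 0 0 0 0 0' | awk -f ok.awk && python3 -m crank '-.022 .077 0 0 0 0 0' | awk -f ok.awk
```

```text
position: [0.5605, -0.0136, 0.0742]
wrist_force: [1.1, -4.3, 4.9]
position: [0.5599, -0.0117, 0.0742]
wrist_force: [2.5, -4.0, 2.2]
position: [0.5594, -0.0098, 0.0742]
wrist_force: [1.3, -4.8, 3.8]
position: [0.5588, -0.0078, 0.0741]
wrist_force: [0.8, -4.4, 3.7]
position: [0.5583, -0.0059, 0.0741]
wrist_force: [2.3, -3.9, 4.2]
position: [0.5577, -0.004, 0.0741]
wrist_force: [1.4, -4.2, 5.0]
position: [0.5572, -0.0021, 0.0741]
wrist_force: [1.3, -5.4, 4.2]
position: [0.5566, -0.0002, 0.0741]
wrist_force: [0.7, -4.5, 3.6]
```

```bash
python3 -m crank '-.022 .077 0 0 0 0 0' | awk -f ok.awk && python3 -m crank '-.022 .077 0 0 0 0 0' | awk -f ok.awk && python3 -m crank '-.022 .077 0 0 0 0 0' | awk -f ok.awk && python3 -m crank '-.022 .077 0 0 0 0 0' | awk -f ok.awk && python3 -m crank '-.022 .077 0 0 0 0 0' | awk -f ok.awk && python3 -m crank '-.022 .077 0 0 0 0 0' | awk -f ok.awk && python3 -m crank '-.022 .077 0 0 0 0 0' | awk -f ok.awk && python3 -m crank '-.022 .077 0 0 0 0 0' | awk -f ok.awk
```

```text
position: [0.5561, 0.0017, 0.0741]
wrist_force: [1.4, -4.1, 4.5]
position: [0.5555, 0.0037, 0.0741]
wrist_force: [1.2, -4.4, 4.3]
position: [0.555, 0.0056, 0.0741]
wrist_force: [0.5, -4.4, 3.8]
position: [0.5544, 0.0075, 0.0741]
wrist_force: [1.7, -4.6, 4.3]
position: [0.5538, 0.0095, 0.0741]
wrist_force: [1.2, -4.8, 5.1]
position: [0.5533, 0.0114, 0.0741]
wrist_force: [1.6, -3.7, 3.6]
position: [0.5527, 0.0133, 0.0741]
wrist_force: [1.3, -4.0, 3.4]
position: [0.552, 0.0155, 0.074]
wrist_force: [1.6, -2.4, 2.3]
```

The force has just dropped, so the pin may be entering the hole. I'll take one gentle step.

```bash
python3 -m crank '-.011 .038 0 0 0 0 0' | awk -f ok.awk && python3 -m crank '-.011 .038 0 0 0 0 0' | awk -f ok.awk
```

```text
position: [0.5518, 0.0161, 0.074]
wrist_force: [2.8, -5.6, 3.5]
position: [0.5518, 0.0162, 0.074]
wrist_force: [2.8, -6.2, 3.4]
```

Run:
```python
from h import *
import pickle
F={n:grab(n) for n in('top','scene','wrist')};pickle.dump(F,open('F1.pkl','wb'))
s=observe();print(s['clock'],s['position'],s['wrist_force'])
im=np.zeros((600,800,3),np.uint8)
t=F['top']['color'][165:310,180:440];im[:290,:520]=cv2.resize(t,None,fx=2,fy=2)
w=F['wrist']['color'];im[300:600,:400]=cv2.resize(w,(400,300))
q=F['scene']['color'][215:315,195:328];im[300:600,400:799]=cv2.resize(q,None,fx=3,fy=3)
cv2.imwrite('pics/c1.png',im)
```

```text
11.75 [0.5518316  0.01613661 0.07399525] [ 2.47063613 -5.07119825  3.26864187]
```

View pics/c1.png

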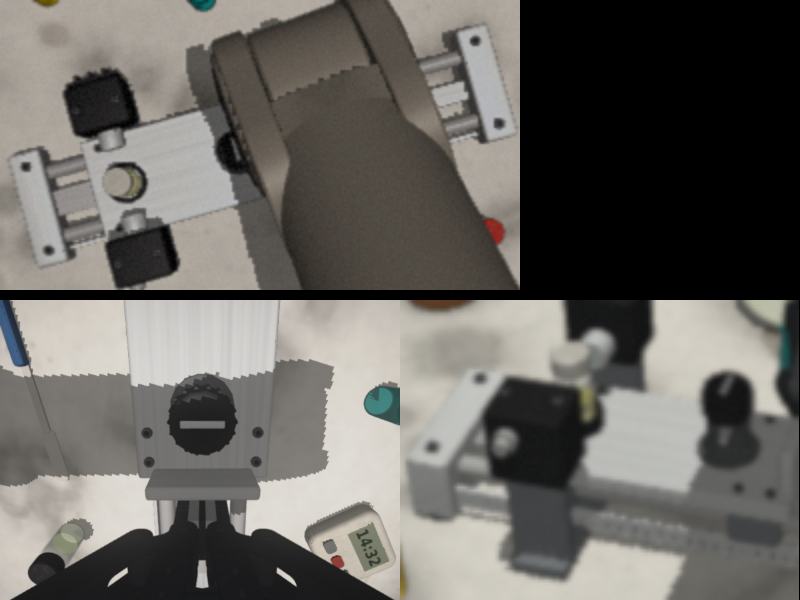

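The top view shows the vial cap at crop (125,182), right between the lens tubes (110,138) and (133,222). The TCP has stopped advancing, which suggests a lock. I'll make one small check push, well under 12 N, then withdraw and measure the knob height.

```bash
python3 -m crank '-.011 .038 0 0 0 0 0' | awk -f ok.awk && python3 -m crank '0 0 0 0 0 0 0' | awk -f ok.awk
```

```text
position: [0.5518, 0.0162, 0.074]
wrist_force: [3.1, -7.6, 2.4]
position: [0.5518, 0.0161, 0.074]
wrist_force: [3.0, -7.1, 2.5]
```

It is locked: 8 N with no motion. Now I'll back off, raise and get out of the cameras' way.

```bash
python3 -m crank '.05 -.18 0 0 0 0 0;.15 -.5 0 0 0 0 0;.15 -.5 0 0 0 0 0;0 -.2 .7 0 0 0 0;0 0 1 0 0 0 0;0 0 1 0 0 0 0;0 0 1 0 0 0 0;0 0 1 0 0 0 0;0 -1 .5 0 0 0 0;0 -1 0 0 0 0 0;0 -1 0 0 0 0 0;0 -1 0 0 0 0 0' && python3 -m crank '0 -1 0 0 0 0 0;0 -1 0 0 0 0 0;0 -1 0 0 0 0 0;0 -1 0 0 0 0 0;0 -1 0 0 0 0 0;0 -1 0 0 0 0 0;0 -1 0 0 0 0 0;0 -.5 0 0 0 0 0;0 0 0 0 0 0 0;0 0 0 0 0 0 0'
python3 - <<'E'
from h import *
import pickle
F={n:grab(n) for n in('top','scene')};pickle.dump(F,open('F2.pkl','wb'))
im=np.zeros((600,800,3),np.uint8)
im[:300,:]=cv2.resize(F['top']['color'][160:280,180:500],(800,300),interpolation=cv2.INTER_CUBIC)
im[300:,:]=cv2.resize(F['scene']['color'][205:325,190:510],(800,300),interpolation=cv2.INTER_CUBIC)
cv2.imwrite('pics/c2.png',im)
E
```

```text
clock: 12.92
position: [0.5597, -0.1181, 0.204]
orientation: [-3.141, -0.001, 1.846]
wrist_force: [-0.1, -0.8, 1.1]
finger_gap: 0.0001
grasp_force: 0.0
clock: 13.75
position: [0.5597, -0.3037, 0.2034]
orientation: [-3.141, -0.002, 1.845]
wrist_force: [0.5, 1.0, -0.5]
finger_gap: -0.0
grasp_force: 0.0
```

View pics/c2.png

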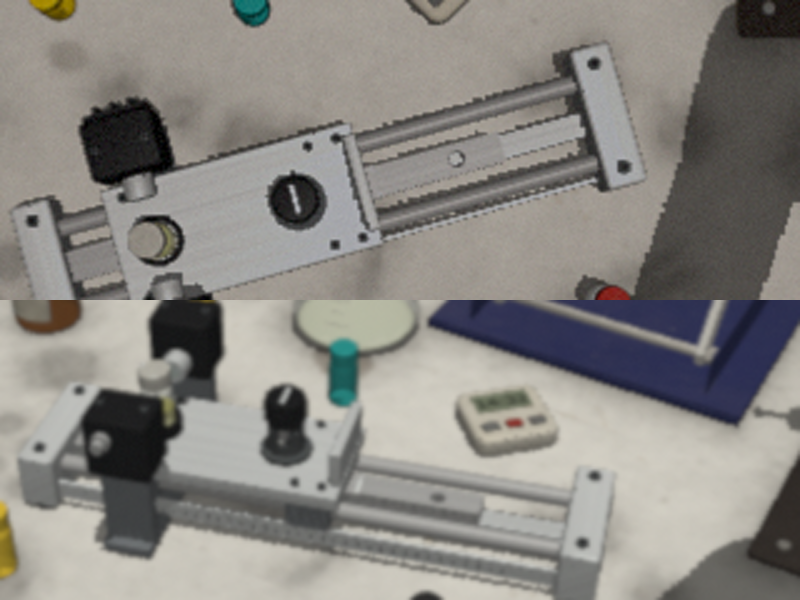

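Run:
```python
from h import *
import pickle
F=pickle.load(open('F2.pkl','rb'));t=F['top'];s=F['scene']
C=lambda x,y:(180+x/2.5,160+y/2.5);D=lambda x,y:(190+x/2.5,205+(y-300)/2.5)
for n,a,b in(('knob',(294,199),(288,394)),('cap',(146,239),(155,374))):
    x,e=tri([ray(t,C(*a)),ray(s,D(*b))]);print(n,np.round(x,4),np.round(e,4))
k=onz(t,C(294,199),.098);v=onz(t,C(146,239),.104);h=onz(t,C(457,158),.034)
print('hole-knob',np.linalg.norm((k-h)[:2]),'cap-knob',np.linalg.norm((k-v)[:2]))
```

```text
knob [0.5358 0.068  0.101 ] [0.0014 0.0014]
cap [0.5114 0.1562 0.0994] [0.0006 0.0006]
hole-knob 0.10502207247106103 cap-knob 0.08993873269733195
```

Run:
```python
from h import *
import pickle
def bar(img,c,r=9):
    x0,y0=int(c[0])-r,int(c[1])-r
    q=cv2.cvtColor(img,cv2.COLOR_BGR2GRAY)[y0:y0+2*r,x0:x0+2*r].astype(float)
    d=cv2.dilate((q<60).astype(np.uint8),np.ones((3,3)))
    hull=np.zeros(q.shape,np.uint8);n,l,st,ce=cv2.connectedComponentsWithStats((q<75).astype(np.uint8));i=1+st[1:,4].argmax()
    p=cv2.findContours((l==i).astype(np.uint8),0,2)[0];cv2.fillConvexPoly(hull,cv2.convexHull(np.vstack(p)),1)
    hull=cv2.erode(hull,np.ones((3,3)))
    w=np.where(hull>0,np.clip(q-75,0,None),0)
    yy,xx=np.mgrid[:2*r,:2*r];return np.array([(w*xx).sum(),(w*yy).sum()])/w.sum()+[x0,y0],(w>0).sum()
for fn,ct,cs in(('F0.pkl',(365.3,220.7),(367,254)),('F2.pkl',(297.6,239.6),(305.2,242.6))):
    F=pickle.load(open(fn,'rb'));a,na=bar(F['top']['color'],ct);b,nb=bar(F['scene']['color'],cs)
    x,e=tri([ray(F['top'],a),ray(F['scene'],b)]);print(fn,a,na,b,nb,np.round(x,4),np.round(e,4))
    for z in(.098,.1045): print(z,proj(F['scene'],onz(F['top'],a,z)))
```

```text
F0.pkl [365.34746835 220.25189873] 28 [366.24423963 253.04953917] 20 [ 0.5641 -0.0306  0.1   ] [0.0001 0.0001]
0.098 [366.39728165 254.04782213]
0.1045 [366.17564966 250.8463506 ]
F2.pkl [297.46523754 239.12340672] 30 [303.49111111 243.04888889] 20 [0.5358 0.0696 0.0995] [0.0001 0.0001]
0.098 [303.6607191  243.78236735]
0.1045 [303.64951458 240.68667982]
```

By the same measurement the knob top reads 99.5 mm now and 100.0 mm at the start. A pin still on the strip would read about 106 mm, so the plunger is fully home. The vial stands in its seat between the lenses, so I'm handing in.

```bash
python3 -c "
from station import job;print(job.hand_in())"
```

```text
the job is handed in; nothing more can be done
None
```

The job is handed in: the carriage is locked in the gate's index hole about 105 mm along, with the plunger fully home, the vial standing in its seat between the lenses, and the robot clear of the bench.

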